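# Seat the green-banded lens barrel in the V-block and hold it pressed

### The job

Take the green-banded lens barrel out of the lens tray and lay it in the steel V-block of the lens bench, centred lengthwise across the two saddles, with its banded end towards the lamp. Keep hold of it and press it straight down lightly, with about 15 N, so that it bears well on both sides of the V, and finish while still holding it pressed there: do not let go, do not ram it, and leave the other barrels and the dishes where they are.

Things in the scene. Friction and masses are not known exactly. Their poses are not given: they have to be found in the camera images.
- lens_center (a point): Centre of the loose barrel to be seated: a black cylinder 36 mm in diameter, 110 mm long, about 0.13 kg, with an 18 mm wide green band and a bright rim at one end. The point is on its axis, half-way along; x runs along the barrel to the banded end. At the start it lies level in one of the tray's three places, its axis 36 mm above the table.
- lens_front (a point): Centre of the banded end face of the same barrel, 55 mm from its centre; axes as lens_center.
- lens: The same barrel as a body; origin and axes as lens_center.
- lens_red_center (a point): Loose lens barrel of the same size and black body as the green one, but with a red band; stays in the tray. Point at its centre.
- lens_blue_center (a point): Loose lens barrel of the same size and black body as the green one, but with a blue band; stays in the tray. Point at its centre.
- tray: Fixed grey plate 130 x 240 x 8 mm (x, y, z), origin under its centre. Three places along its y, 80 mm apart; barrels lie along its x, each on two white cradles that reach from 28 to 46 mm either side of its middle, tops 12 mm below the barrel's axis. Between the cradles there is only the plate, so fingers can straddle the barrel's middle.
- seat (a point): Where the barrel's centre is when seated and centred, 50 mm above the table; x along the 90-degree V towards the lamp, z up. The V is two rigid steel saddles, 25 to 47 mm either side of the seat along x, tops 7 mm below the seat; between them an open 50 mm gap down to the base plate (top 12 mm above the table), in which fingers holding the barrel's middle fit.
- bench: Fixed lens bench with the V-block: base plate 250 x 90 x 12 mm; origin at table height below the seat, x towards the lamp. The white lamp housing (56 mm wide, top 80 mm above the table) has its face 97 mm from the seat at +x; a grey target card 60 mm wide, top 67 mm above the table, stands 92 mm from the seat at -x.
- flank_left: The V's two inclined steel faces on the seat's +y side (one contact line); rigid. Origin as bench.
- flank_right: The V's two inclined steel faces on the seat's -y side (the other contact line); rigid. Origin as bench. Straight-down pressing loads both sides alike; a stiff grip that is pushed sideways unloads one of them, so ease off any sideways force.
- dish_a: Closed clear round culture dish, 91 mm across, 16 mm high, standing on the table; bystander. Origin: centre of its underside.
- dish_b: Closed clear round culture dish, 91 mm across, 16 mm high, standing on the table; bystander. Origin: centre of its underside.
- dish_c: Closed clear round culture dish, 91 mm across, 16 mm high, standing on the table; bystander. Origin: centre of its underside.
Not all that is in view belongs to the job. What is shaped like the lens but turquoise or yellow is not meant.

How it is judged (in metres and radians):
On the way, in this order (a step that is already met when the one before it is completed fails the run):
1. the green-banded barrel is held by the fingers, lifted clear of the tray (height (world z) of lens_center above 0.075 m and contact force between the fingers and lens above 1 N), for 0.2 s.
2. the barrel lies seated in the V, pressed on both flanks by the fingers, banded end towards the lamp (contact force between lens and flank_left above 2.5 N and contact force between lens and flank_right above 2.5 N and contact force between the fingers and lens above 1 N and x of lens_center in the frame of seat between -0.01 and 0.01 m and y of lens_center in the frame of seat between -0.003 and 0.003 m and z of lens_center in the frame of seat between -0.003 and 0.003 m and angle between the x axis of lens_center and the x axis of seat, either way round below 0.06 rad and x of lens_front in the frame of seat above 0.04 m), for 0.3 s.
At the end, for the whole second after the job is handed in: Fingers on the green-banded barrel (over 1 N), each side of the V loaded over 2.5 N; centre within 10 mm of the seat lengthwise, 3 mm sideways and in height, axis within 0.06 rad, banded end to the lamp, at rest; other barrels and dishes within 15 mm of their start (all of step 2 and linear speed of lens below 0.02 m/s and distance of each of lens_red_center, lens_blue_center, dish_a, dish_b, dish_c from where it was at the start of the episode below 0.015 m); the arm keeps its last pose, push and grip.
It fails at once if the barrel is rammed into the V: more than 40 N on one side (contact force between lens and flank_left above 40 N or contact force between lens and flank_right above 40 N).
It fails at once if another barrel or a dish is pushed more than 30 mm from its place (distance of any of lens_red_center, lens_blue_center, dish_a, dish_b, dish_c from where it was at the start of the episode above 0.03 m).
It also fails if it takes over 48 s, if anything falls off the work surface, if the arm or the gripper's body presses on something with over 40 N, if the wrist force passes 120 N, or if a joint passes its speed limit or range.

### The arm

A 6-joint arm with a two-finger parallel gripper is mounted at the origin on the work surface. World frame = base frame: x ahead of the robot, y to its left, z up, the work surface at z = 0. Lengths are in mm, angles in rad, forces in N, time in s.
With the tool pointing down it reaches from about 250 to 725 mm from the base axis. Payload 4 kg.
Tool frame: the origin (TCP) lies on the centre line of the jaws, within the pads' length; the fingertips stand bot.tip_extent ahead of it and the grasp point (between the pads) is the TCP (bot.tip_extent is the distance from the TCP to the fingertips, in mm); z points along the fingers, x is the direction in which the jaws open and shut, and the axes are right-handed (so a half turn about z gives the same grasp; the last joint's range is limited). The gripper opens to 85 mm and grips with 20 to 120 N. Pads are 22 mm wide; open, the fingers measure 114 mm over their backs; the gripper's body (76 mm by 85 mm) begins 54 mm behind the grasp point. The pads swing forward as they close: fully open they stand 13 mm farther back than shut.
Start: joints at [-1.29, 0.241, 0.005, 1.335, 0, 1.571], TCP at [138.56, -480.417, 250.306] pointing down, gripper open.
Joint ranges: [-2.72, 2.72], [-1.05, 1.87], [-1.09, 1.28], [-1.99, 2.15], [-1.42, 1.44], [-3.14, 3.14]. Speed limits (rad/s): [2.79, 2.79, 3.14, 3.14, 3.14, 3.14].

### API

Orientations are given as a rotation vector (axis times angle).
In Python, from station import bot, vision gives the robot as it stands. The module is installed in compiled form; this text tells all that it offers.
- The arm moves only by the tool jog_arm, never from a script. Its argument "targets" is a list of rows, each a list of 5 numbers: the shift along the tool's x, y, z in m, then the turn about the tool's z in rad, then the opening, from 0 (shut) to 1 (fully open). A call has 1 to 10 rows; each row is the pose to reach, as a shift and turn from the pose measured when the call began, along the tool's axes at that moment; what a row does not reach only later rows make up. A row lasts 1/12 s, in which the tool goes at most 41.7 mm and 7.16 degrees, less where a joint would pass 70% of its speed; a pose out of reach is approached as far as the arm can. A call with a gripper value outside its range is refused whole. The fingers move at their own pace and stop on an object; the grip force is fixed at half the most. Time passes only in rows, so rows that repeat a pose let the fingers close. It gives the time, the measured TCP pose, the force and the opening at its end, in the units of the state.
- bot.read_state(): the state, without advancing time (a new reading comes with each control period).
- vision.capture(name): name is "scene" or "top" or "wrist"; returns a dict with "image" (480x640x3 uint8, blue, green, red), "range_z" (480x640 float32, mm along the optical axis (not along the pixel's ray), 0 where there is no reading), "K" (3x3 intrinsics, pixels), "R" (3x3) and "t" (3): a world point X has camera coordinates R X + t. Camera axes: x right, y down, z forward; pixel columns grow to the right and rows downward; lengths in mm; the calibration is good to about 2 mm. A picture is of the moment at which its call begins.
- bot.close_job(): hands the job in, once; it reports no verdict.
Trained networks look in the newest picture that a camera, given by its name, has taken for a name from the list of things; names that differ only in an ending like _2 or _b are one class to them, and where a whole thing is asked for, a point or a joint stands for the part that bears it (a point fixed in the world has none). Each returns a list of dicts, best first, with "score" (0 to 1); they miss things now and then, are a little off and sometimes report something else, mostly with a low value. They report only what shows in the picture. A call takes as long as a camera call. They do not tell look-alikes from the thing itself.
- vision.silhouettes(name, camera): "pixels" (480x640 bool, what is visible of it) and "bbox" ([left, top, right, bottom] in pixels, round what is visible of it).
The state is a dict: "clock": time; "joints": joint angles; "qvel": joint speeds; "joint_efforts": joint torques, N m; "position": TCP position; "orientation": TCP orientation; "wrist_force": force on the tool from outside, world axes, zero at the start; "moment": the same for the moment, N m; "finger_gap": finger opening in mm.
Only numpy, scipy, OpenCV 4.12 (cv2) and the standard library are available. Lean on these libraries where they do the work, as an engineer would, in place of code of your own. Each camera call takes 0.05 s, during which the arm holds its last target.

## Working session

There is one attempt and no reset: what is moved stays moved. The work goes in short steps, Python scripts to look and compute and a tool call to move; the robot and the scene stay as the last step left them, time stands still between calls to the robot, and variables do not carry over. Pictures are saved under pics/ and viewed, and the job is handed in when it is done.

Besides the shell and the picture viewer there is one more tool, called after "Request:" by a JSON object that holds its "name" and its "arguments". jog_arm: Moves the arm, as the interface text tells. Its arguments: {"type":"object","properties":{"targets":{"type":"array"}},"required":["targets"]}

```bash
mkdir -p pics; python3 - <<'E'
from station import bot, vision
import cv2,numpy as np
s=bot.read_state(); print(s, bot.tip_extent)
for c in ("scene","top"):
    d=vision.capture(c); cv2.imwrite(f"pics/{c}1.png",d["image"]); np.savez(f"{c}1.npz",**d)
    for n in ("lens","tray","bench","dish_a","seat"):
        try:
            for r in vision.silhouettes(n,c): print(c,n,round(r["score"],2),r["bbox"])
        except Exception as e: print(c,n,e)
E
```

```text
{'clock': 0.0, 'joints': array([-1.29001352e+00,  2.41424311e-01,  3.73108568e-03,  1.33517545e+00,
        1.47815793e-05,  1.57081429e+00]), 'qvel': array([ 0.00105592,  0.00162681, -0.00081263,  0.00044525, -0.00058089,
       -0.0004999 ]), 'joint_efforts': array([ 1.31609809e-04, -3.72316039e+01,  2.52408546e+01,  1.68436352e-02,
       -5.80505201e-06,  7.69317751e-06]), 'position': array([ 138.39729189, -479.86105968,  249.40985483]), 'orientation': array([-2.50941034,  1.88800335,  0.00258627]), 'wrist_force': array([ 0.15279451, -0.16040727,  0.39445225]), 'moment': array([-0.02560547,  0.02379903,  0.00760808]), 'finger_gap': 84.95556678163824} 19.0
scene lens 0.94 [499.7, 259.6, 563.7, 295.5]
scene lens 0.86 [385.2, 193.6, 443.5, 232.2]
scene lens 0.67 [287.4, 187.5, 343.2, 228.8]
scene tray 0.81 [237.4, 159.0, 354.1, 247.0]
scene bench 0.55 [379.7, 285.1, 541.3, 387.4]
scene dish_a 0.95 [275.5, 322.5, 327.6, 380.3]
scene dish_a 0.83 [205.9, 290.1, 259.1, 337.4]
scene seat 0.72 [132.7, 199.8, 183.0, 239.7]
scene seat 0.68 [380.2, 285.6, 540.7, 387.6]
top lens 0.84 [336.9, 245.4, 361.3, 297.0]
top lens 0.75 [146.8, 303.0, 200.2, 332.9]
top lens 0.65 [267.4, 298.3, 302.1, 348.7]
top tray 0.78 [323.7, 247.0, 435.9, 322.9]
top tray 0.18 [149.5, 215.1, 261.3, 274.2]
top bench 0.74 [144.7, 211.9, 258.5, 267.7]
top bench 0.25 [334.7, 248.5, 362.7, 297.9]
top dish_a 0.9 [437.3, 176.0, 473.9, 216.3]
top dish_a 0.78 [272.7, 152.7, 305.4, 187.2]
top dish_a 0.73 [328.2, 149.9, 365.9, 184.5]
top seat 0.88 [147.1, 212.8, 258.6, 271.5]
```

View pics/scene1.png

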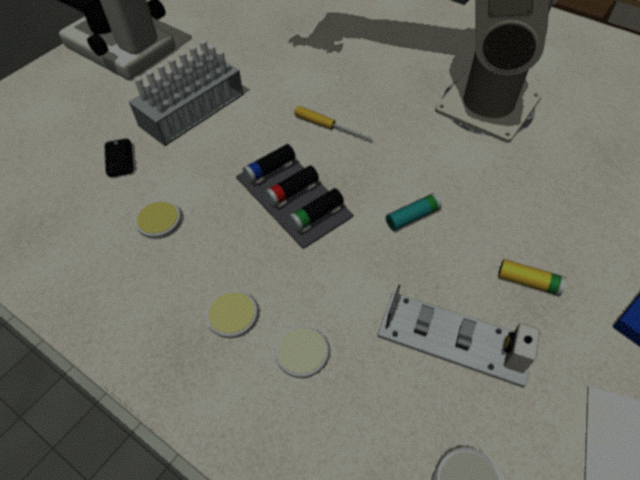

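View pics/top1.png

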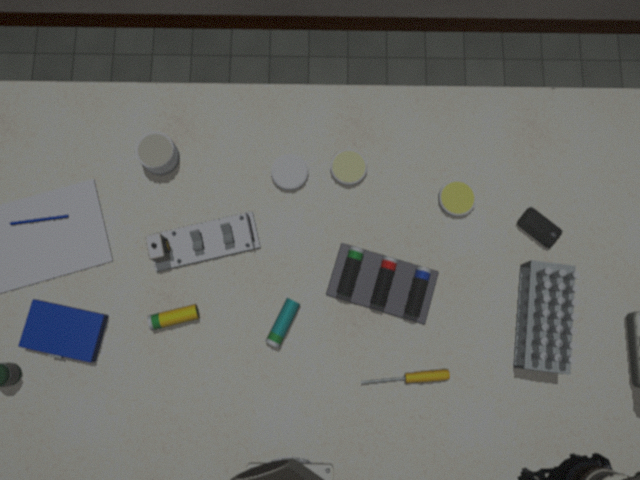

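The top view shows the green barrel at (350,273) with its band at (356,255). Red is at (383,284), blue at (417,295). The bench saddles are at about (197,241) and (228,234), the lamp at (157,247) on the left and the card at (250,228). Next I localise them in 3D.

```bash
cat > h.py <<'E'
import numpy as np,cv2
def load(n):
    d=np.load(n+".npz"); return {k:d[k] for k in d.files}
def cloud(d):
    z=d["range_z"].astype(float); v,u=np.mgrid[:480,:640]; K=d["K"]
    c=np.stack([(u-K[0,2])/K[0,0]*z,(v-K[1,2])/K[1,1]*z,z],-1)
    P=(c-d["t"])@d["R"]; P[z<=0]=np.nan; return P
def proj(d,X):
    c=np.atleast_2d(X)@d["R"].T+d["t"]; p=c@d["K"].T; return p[:,:2]/p[:,2:]
def ray(d,u,v,z):
    K=d["K"]; r=np.array([(u-K[0,2])/K[0,0],(v-K[1,2])/K[1,1],1])@d["R"]; o=-d["R"].T@d["t"]
    return o+r*(z-o[2])/r[2]
E
python3 - <<'E'
from h import *
np.set_printoptions(precision=1,suppress=True)
for c in("top","scene"):
    d=load(c+"1"); P=cloud(d); im=d["image"]; h=cv2.cvtColor(im,cv2.COLOR_BGR2HSV)
    print(c,"cam",-d["R"].T@d["t"],d["K"][0,0])
    def blob(m,name):
        n,l,s,ce=cv2.connectedComponentsWithStats(m.astype(np.uint8))
        for i in range(1,n):
            if s[i,4]>15:
                q=P[l==i]; print(name,s[i],ce[i],np.nanmedian(q,0))
    blob((h[...,1]>120)&(h[...,0]>50)&(h[...,0]<75)&(h[...,2]>40),"green")
    if c=="top":
        for n,u,v in [("lampTop",157,246),("card",250,228),("sadL",197,241),("sadR",228,234),("base",212,245),("table",300,250),("body",347,285),("tray",365,285)]:
            print(n,P[v-1:v+2,u-1:u+2].reshape(-1,3).mean(0))
        cv2.imwrite("pics/crop1.png",np.hstack([cv2.resize(im[200:280,140:270],None,fx=3,fy=3,interpolation=cv2.INTER_CUBIC),cv2.resize(im[240:320,320:450],None,fx=3,fy=3,interpolation=cv2.INTER_CUBIC)]))
E
```

```text
top cam [ 340.1  -68.4 1323.9] 566.0648940946887
green [349 251  13   8  67] [354.9 254.7] [ 555.8 -144.1   52.8]
green [152 315   7  12  59] [154.9 320.3] [404.9 306.4  34.5]
green [269 332  13  10  60] [274.6 336.8] [369.6  34.9  34.2]
lampTop [567.3 300.9  74. ]
card [614.8  96.6  55.7]
sadL [588.5 222.3  28.1]
sadR [606.3 151.3  26.1]
base [582.3 190.2  12.2]
table [574.6 -16.5   0.1]
body [ 486.4 -126.    51.9]
tray [ 491.8 -170.     8. ]
scene cam [1021.2  252.8  816. ] 513.6534975534765
green [425 196  13  15  97] [431.8 202.2] [371.6  45.1  32.4]
green [295 209  14  16 130] [302.7 215.8] [ 556.8 -133.7   51.1]
green [548 274  13  19 149] [554.5 283. ] [412.  310.3  32. ]
```

View pics/crop1.png

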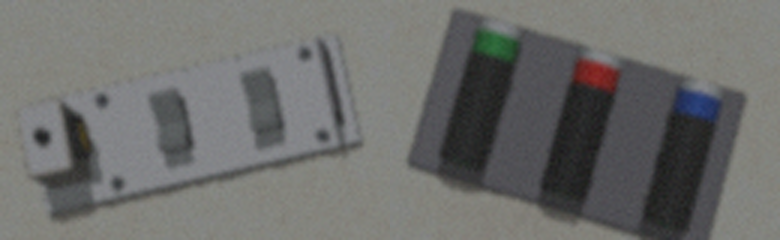

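```bash
cat >> h.py <<'E'
def rect(pts):
    (c,s,a)=cv2.minAreaRect(pts[:,:2].astype(np.float32)); return c,s,a
E
python3 - <<'E'
from h import *
np.set_printoptions(precision=1,suppress=True)
d=load("top1");P=cloud(d)
def sel(u0,v0,u1,v1,z0,z1):
    q=P[v0:v1,u0:u1]; m=(q[...,2]>z0)&(q[...,2]<z1); return q[m]
def big(u0,v0,u1,v1,z0,z1):
    m=np.zeros((480,640),np.uint8); q=P[v0:v1,u0:u1,2]; m[v0:v1,u0:u1]=(q>z0)&(q<z1)
    n,l,s,c=cv2.connectedComponentsWithStats(m); o=[]
    for i in range(1,n):
        if s[i,4]>25: o.append(P[l==i])
    return o
for nm,b in [("barrels",(325,240,440,325,40,80)),("trayall",(320,235,445,335,5,70)),("benchall",(135,200,270,280,8,90)),("saddles",(180,215,240,262,18,60)),("lampcard",(140,205,262,272,45,90)),("dish",(430,165,480,225,9,25)),("dish",(265,145,312,195,9,25)),("dish",(325,145,370,190,9,25))]:
    for q in big(*b): print(nm,len(q),q.mean(0),rect(q),q[:,2].max())
E
```

```text
barrels 739 [ 520.1 -132.9   50.9] ((520.60205078125, -133.3193359375), (35.36640167236328, 112.12315368652344), 73.8543472290039) 62.1842520562825
barrels 736 [ 497.9 -208.9   51. ] ((498.19000244140625, -209.7176513671875), (34.94573974609375, 111.26712036132812), 73.74325561523438) 62.75092112508273
barrels 755 [ 475.6 -285.4   50.7] ((475.9139709472656, -286.3811950683594), (35.86679458618164, 111.4920883178711), 73.87822723388672) 60.29758928656211
trayall 5295 [ 495.1 -208.7   27.1] ((498.35107421875, -211.15992736816406), (247.0673370361328, 132.61888122558594), 73.63899993896484) 62.75092112508273
benchall 3854 [590.1 210.8  23.9] ((593.1785278320312, 209.32040405273438), (91.65029907226562, 249.41087341308594), 13.805708885192871) 85.25630252333616
saddles 208 [607.7 152.9  34.7] ((607.340087890625, 153.19808959960938), (48.78987503051758, 22.220500946044922), 14.110613822937012) 46.25223761926012
saddles 218 [590.7 222.7  34.3] ((591.21630859375, 224.0282440185547), (49.586769104003906, 25.448163986206055), 9.75926399230957) 50.55631235595217
lampcard 75 [619.7  98.8  63.7] ((620.3427124023438, 99.56103515625), (60.392417907714844, 5.251672744750977), 13.845571517944336) 71.68901592108438
lampcard 515 [567.7 302.   69.6] ((570.0054931640625, 303.1741638183594), (57.17557907104492, 44.334529876708984), 12.124737739562988) 85.25630252333616
dish 1099 [ 703.7 -390.1   17. ] ((704.2986450195312, -390.1761474609375), (89.40398406982422, 90.0641860961914), 3.713935375213623) 24.801048235786126
dish 1076 [764.3  12.3  16.6] ((764.7870483398438, 12.950950622558594), (89.1647720336914, 90.78234100341797), 48.70697784423828) 24.613609781748274
dish 1065 [ 778.1 -130.    16.8] ((779.1469116210938, -129.97711181640625), (89.9999771118164, 89.59654998779297), 8.542309761047363) 24.028965429315996
```

```bash
cat >> h.py <<'E'
from scipy.spatial.transform import Rotation as Ro
def plan(s,xyz,yaw):
    R=Ro.from_rotvec(s["orientation"]).as_matrix()
    sh=R.T@(np.array(xyz)-s["position"])/1000
    y0=np.arctan2(R[1,0],R[0,0]); dy=(yaw-y0+np.pi)%(2*np.pi)-np.pi
    print("shift",sh.round(4),"turn",round(-dy,4),"yaw0",round(np.degrees(y0),2),"zaxis",R[:,2].round(4),"pos",s["position"].round(1),"F",s["wrist_force"].round(1),"gap",round(s["finger_gap"],1),"t",round(s["clock"],2),"q",s["joints"].round(2))
E
python3 - <<'E'
from h import *
from station import bot
plan(bot.read_state(),[520,-133,180],np.radians(73.8))
E
```

```text
shift [-0.2281 -0.4628  0.0703] turn -2.578 yaw0 -73.91 zaxis [-0.e+00 -1.e-04 -1.e+00] pos [ 138.6 -480.4  250.3] F [ 0.2  0.4 -0.6] gap 85.2 t 0.6 q [-1.29  0.24  0.01  1.34 -0.    1.57]
```

Request:
{"name": "jog_arm", "arguments": {"targets": [[0, 0, 0, -0.1, 0.75], [0, 0, 0, -0.1, 0.75]]}}

```text
clock: 0.77
position: [138.6, -480.4, 250.4]
orientation: [2.603, -1.759, 0.0]
wrist_force: [-0.1, 0.0, -0.3]
finger_gap: 64.8
```

```bash
python3 - <<'E'
from h import *
from station import bot
plan(bot.read_state(),[520,-133,180],np.radians(73.8))
E
```

```text
shift [-0.18   -0.4835  0.0703] turn -2.4764 yaw0 -68.09 zaxis [ 0.e+00 -1.e-04 -1.e+00] pos [ 138.6 -480.4  250.4] F [-0.1  0.  -0.3] gap 64.8 t 0.77 q [-1.29  0.24  0.01  1.34  0.    1.47]
```

Request:
{"name": "jog_arm", "arguments": {"targets": [[-0.01, -0.03, 0, -0.12, 0.75], [-0.025, -0.065, 0, -0.24, 0.75], [-0.037, -0.1, 0.005, -0.36, 0.75], [-0.05, -0.135, 0.01, -0.48, 0.75], [-0.062, -0.17, 0.015, -0.6, 0.75], [-0.075, -0.205, 0.02, -0.72, 0.75], [-0.087, -0.235, 0.025, -0.84, 0.75], [-0.1, -0.265, 0.03, -0.96, 0.75], [-0.11, -0.295, 0.035, -1.08, 0.75], [-0.12, -0.32, 0.04, -1.2, 0.75]]}}

```text
clock: 1.6
position: [392.2, -248.2, 210.3]
orientation: [3.141, 0.025, 0.002]
wrist_force: [0.2, -0.6, -0.6]
finger_gap: 64.2
```

```bash
python3 - <<'E'
from h import *
from station import bot
plan(bot.read_state(),[520,-133,180],np.radians(73.8))
E
```

```text
shift [ 0.1296 -0.1131  0.0304] turn -1.2718 yaw0 0.93 zaxis [ 1.e-03 -4.e-04 -1.e+00] pos [ 392.2 -248.2  210.3] F [ 0.2 -0.6 -0.6] gap 64.2 t 1.6 q [-0.56  0.19 -0.16  1.21  0.    0.99]
```

Request:
{"name": "jog_arm", "arguments": {"targets": [[0.015, -0.013, 0.003, -0.12, 0.75], [0.03, -0.026, 0.006, -0.24, 0.75], [0.045, -0.04, 0.01, -0.36, 0.75], [0.06, -0.052, 0.014, -0.48, 0.75], [0.075, -0.065, 0.018, -0.6, 0.75], [0.09, -0.078, 0.022, -0.72, 0.75], [0.105, -0.09, 0.026, -0.84, 0.75], [0.12, -0.105, 0.03, -0.96, 0.75], [0.13, -0.113, 0.03, -1.08, 0.75], [0.13, -0.113, 0.03, -1.2, 0.75]]}}

```text
clock: 2.43
position: [522.2, -131.3, 180.0]
orientation: [2.572, 1.803, 0.002]
wrist_force: [0.5, -0.2, 0.5]
finger_gap: 64.2
```

Request:
{"name": "jog_arm", "arguments": {"targets": [[0, 0, 0, -0.07, 0.75], [0, 0, 0, -0.07, 0.75], [0, 0, 0, -0.07, 0.75]]}}

```text
clock: 2.68
position: [522.2, -131.2, 179.9]
orientation: [2.51, 1.888, 0.002]
wrist_force: [0.7, -0.8, 0.2]
finger_gap: 63.9
```

```bash
python3 - <<'E'
from h import *
np.set_printoptions(precision=1,suppress=True)
from station import bot,vision
d=vision.capture("wrist"); np.savez("w1.npz",**d); cv2.imwrite("pics/w1.png",d["image"])
P=cloud(d); print("cam",-d["R"].T@d["t"])
m=((P[...,2]>44)&(P[...,2]<62)).astype(np.uint8)
n,l,s,c=cv2.connectedComponentsWithStats(m)
for i in range(1,n):
    if s[i,4]>500: print(s[i],P[l==i].mean(0),rect(P[l==i]),P[l==i][:,2].max())
plan(bot.read_state(),[520,-133,36],np.radians(73.8))
E
```

```text
cam [ 449.3 -110.1  303.6]
[  32  135   81  171 8454] [ 473.2 -279.3   51.4] ((475.8394470214844, -283.5125427246094), (33.35418701171875, 110.9390640258789), 73.41233825683594) 56.441199255373746
[ 163  135   66  171 8251] [ 494.1 -204.4   51.4] ((497.9535827636719, -207.3130645751953), (33.279457092285156, 111.05474853515625), 73.83871459960938) 56.03736680343832
[ 293  135   55  171 8331] [ 516.6 -129.9   51.4] ((520.1505737304688, -130.86880493164062), (33.07826232910156, 111.13653564453125), 73.85612487792969) 55.99341405055639
shift [-0.  -0.   0.1] turn 0.0016 yaw0 73.89 zaxis [ 0.  0. -1.] pos [ 522.1 -131.4  179.9] F [0.6 0.4 0.8] gap 63.9 t 2.73 q [-0.2  0.3 -0.   1.2  0.   0. ]
```

View pics/w1.png

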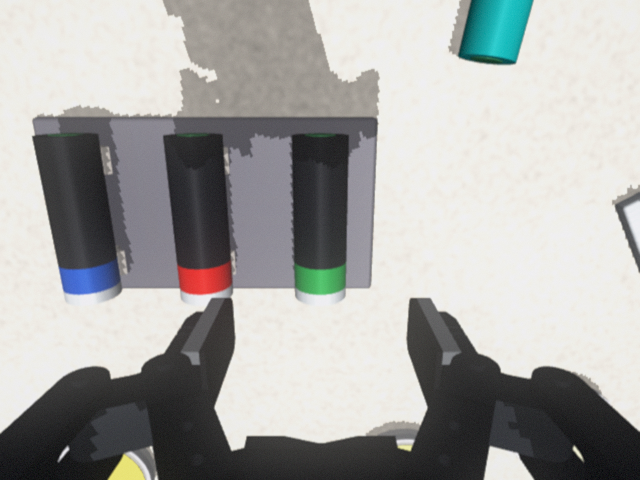

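The wrist view shows the green barrel at (320,215), in line with the jaw centre (column 320) and with its band towards the gripper. It agrees with the top view to 2 mm, so I descend and grasp.

Request:
{"name": "jog_arm", "arguments": {"targets": [[-0.0005, -0.001, 0.02, 0, 0.75], [-0.0007, -0.0018, 0.05, 0, 0.75], [-0.0007, -0.0018, 0.08, 0, 0.75], [-0.0007, -0.0018, 0.1, 0, 0.75], [-0.0007, -0.0018, 0.115, 0, 0.75], [-0.0007, -0.0018, 0.125, 0, 0.75], [-0.0007, -0.0018, 0.135, 0, 0.75], [-0.0007, -0.0018, 0.14, 0, 0.75], [-0.0007, -0.0018, 0.143, 0, 0.75], [-0.0007, -0.0018, 0.143, 0, 0.75]]}}

```text
clock: 3.57
position: [520.5, -131.6, 36.9]
orientation: [2.511, 1.887, 0.002]
wrist_force: [0.2, 0.4, 0.8]
finger_gap: 64.3
```

```bash
python3 - <<'E'
from h import *
from station import bot,vision
d=vision.capture("wrist"); cv2.imwrite("pics/w2.png",d["image"])
plan(bot.read_state(),[520.2,-131.5,36],np.radians(73.8))
E
```

```text
shift [-0.0001 -0.0006  0.0014] turn 0.0012 yaw0 73.87 zaxis [ 0.0024  0.     -1.    ] pos [ 520.8 -131.6   37.4] F [0.1 0.9 0.1] gap 63.8 t 3.62 q [-0.25  0.5  -0.22  0.85  0.    0.03]
```

View pics/w2.png

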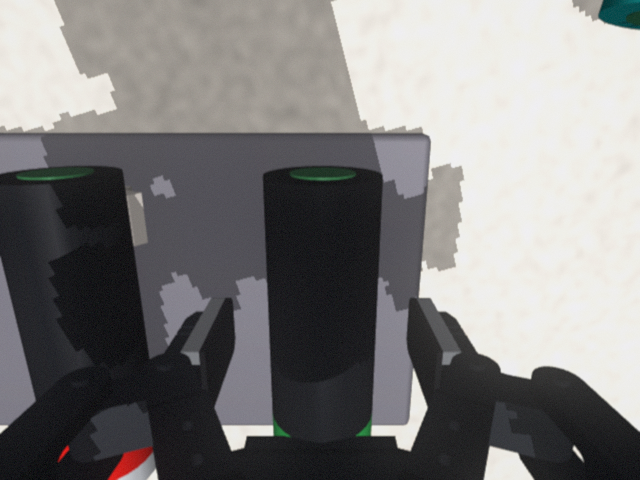

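The fingers straddle the barrel evenly: pads at columns 233 and 408, barrel at 265–380. Now I close.

Request:
{"name": "jog_arm", "arguments": {"targets": [[0, 0, 0.001, 0, 0.5], [0, 0, 0.001, 0, 0.4], [0, 0, 0.001, 0, 0.2], [0, 0, 0.001, 0, 0.0], [0, 0, 0.001, 0, 0.0], [0, 0, 0.001, 0, 0.0], [0, 0, 0.001, 0, 0.0], [0, 0, 0.001, 0, 0.0]]}}

```text
clock: 4.28
position: [521.6, -131.4, 37.4]
orientation: [2.509, 1.887, 0.006]
wrist_force: [-0.1, 1.9, 5.2]
finger_gap: 34.2
```

Request:
{"name": "jog_arm", "arguments": {"targets": [[0, 0, -0.005, 0, 0], [0, 0, -0.015, 0, 0], [0, 0, -0.03, 0, 0], [0, 0, -0.05, 0, 0], [0, 0, -0.07, 0, 0], [0, 0, -0.09, 0, 0], [0, 0, -0.105, 0, 0], [0, 0, -0.11, 0, 0], [0, 0, -0.11, 0, 0], [0, 0, -0.11, 0, 0]]}}

```text
clock: 5.12
position: [520.8, -131.5, 147.2]
orientation: [2.509, 1.887, 0.005]
wrist_force: [-0.5, -0.1, -0.4]
finger_gap: 34.1
```

```bash
python3 - <<'E'
from h import *
from station import bot,vision
d=vision.capture("wrist"); cv2.imwrite("pics/w3.png",d["image"]); np.savez("w3.npz",**d)
d=vision.capture("scene"); cv2.imwrite("pics/s3.png",d["image"][130:330,200:560])
plan(bot.read_state(),[599,188.5,145],np.radians(193.8))
E
```

```text
shift [ 0.3291 -0.0131  0.0016] turn -2.093 yaw0 73.88 zaxis [ 1.9e-03  9.0e-04 -1.0e+00] pos [ 520.2 -131.3  146.1] F [-0.8 -0.5 -1.5] gap 34.7 t 5.22 q [-0.25  0.38 -0.08  1.11  0.    0.03]
```

View pics/w3.png

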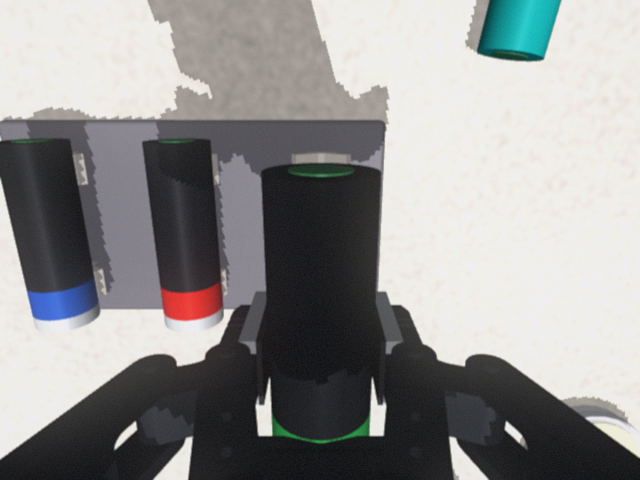

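The green barrel is held level, and red and blue have not moved. I carry it to the bench.

Request:
{"name": "jog_arm", "arguments": {"targets": [[0.01, 0, 0, -0.06, 0], [0.025, -0.001, 0, -0.15, 0], [0.042, -0.002, 0, -0.26, 0], [0.06, -0.003, 0, -0.37, 0], [0.078, -0.004, 0, -0.48, 0], [0.096, -0.005, 0, -0.59, 0], [0.114, -0.006, 0, -0.7, 0], [0.132, -0.007, 0, -0.81, 0], [0.15, -0.008, 0, -0.92, 0], [0.165, -0.009, 0, -1.03, 0]]}}

```text
clock: 6.05
position: [556.7, 30.9, 144.8]
orientation: [-1.246, -2.883, -0.001]
wrist_force: [0.8, -0.0, -1.4]
finger_gap: 33.9
```

```bash
python3 - <<'E'
from h import *
from station import bot,vision
plan(bot.read_state(),[599,188.5,145],np.radians(193.8))
E
```

```text
shift [ 8.580e-02  1.388e-01 -1.000e-04] turn -1.057 yaw0 133.24 zaxis [-9.e-04  9.e-04 -1.e+00] pos [556.7  30.9 144.8] F [ 0.8 -0.  -1.4] gap 33.9 t 6.05 q [ 0.05  0.42 -0.02  1.13  0.   -0.7 ]
```

Request:
{"name": "jog_arm", "arguments": {"targets": [[0.01, 0.016, 0, -0.11, 0], [0.02, 0.032, 0, -0.22, 0], [0.03, 0.048, 0, -0.33, 0], [0.04, 0.064, 0, -0.44, 0], [0.05, 0.08, 0, -0.55, 0], [0.06, 0.096, 0, -0.66, 0], [0.07, 0.112, 0, -0.77, 0], [0.078, 0.126, 0, -0.88, 0], [0.084, 0.136, 0, -0.98, 0], [0.086, 0.139, 0, -1.057, 0]]}}

```text
clock: 6.88
position: [598.5, 190.6, 142.8]
orientation: [0.388, -3.114, -0.002]
wrist_force: [-0.2, -0.4, -0.9]
finger_gap: 34.7
```

Request:
{"name": "jog_arm", "arguments": {"targets": [[0, 0, 0, 0, 0], [0, 0, 0, 0, 0]]}}

```text
clock: 7.05
position: [597.5, 190.8, 140.8]
orientation: [0.386, -3.111, -0.001]
wrist_force: [-1.2, 0.2, -1.3]
finger_gap: 34.4
```

```bash
python3 - <<'E'
from h import *
np.set_printoptions(precision=2,suppress=True)
from station import bot,vision
d=vision.capture("wrist"); cv2.imwrite("pics/w4.png",d["image"]); np.savez("w4.npz",**d)
d=vision.capture("top"); cv2.imwrite("pics/t4.png",cv2.resize(d["image"][190:290,130:280],None,fx=4,fy=4)); np.savez("t4.npz",**d)
s=bot.read_state();plan(s,[599,188.5,145],np.radians(193.8))
P=cloud(d)
q=P[190:290,130:280]; q=q[(q[...,2]>145)&(q[...,2]<175)]; print(len(q),rect(q))
E
```

```text
shift [-0. -0. -0.] turn 0.005 yaw0 -165.91 zaxis [-0.01 -0.   -1.  ] pos [597.8 190.1 141.6] F [ 0.6  0.4 -0.9] gap 34.8 t 7.15 q [ 0.31  0.56  0.19  1.21  0.   -1.51]
350 ((597.3859252929688, 158.92300415039062), (46.83795928955078, 72.87698364257812), 49.799320220947266)
```

View pics/w4.png

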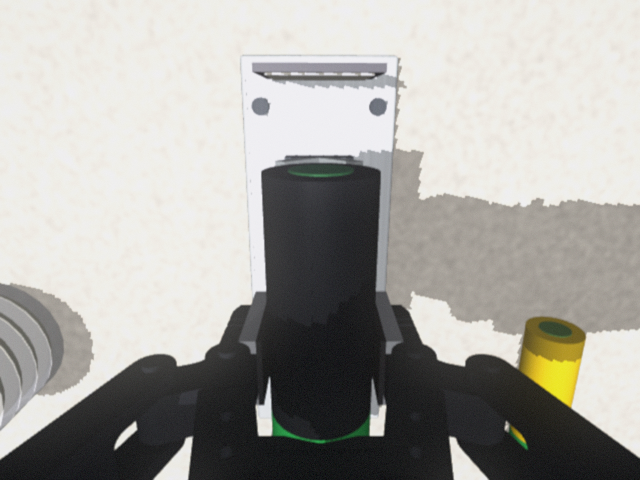

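View pics/t4.png

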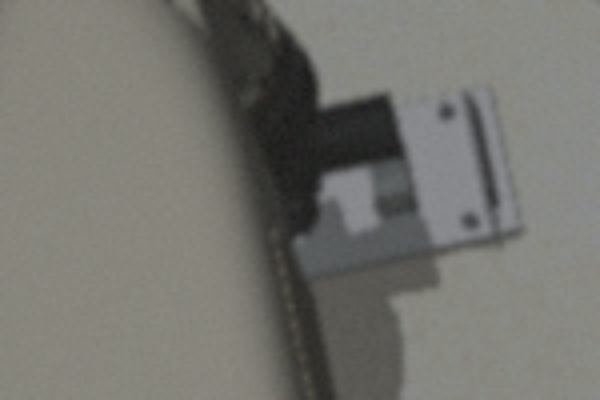

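The wrist view has card and plate centred at column 320 and the barrel at 321, with the band on the lamp side. I measure the relation in the wrist cloud.

```bash
python3 - <<'E'
from h import *
np.set_printoptions(precision=3,suppress=True)
d=load("w4");P=cloud(d)
th=np.radians(103.8)
def show(n,m):
    nn,l,s,c=cv2.connectedComponentsWithStats(m.astype(np.uint8)); i=1+np.argmax(s[1:,4]); q=P[l==i]
    print(n,len(q),s[i],q.mean(0),rect(q)); return q
Z=P[...,2]
card=show("card",(Z>45)&(Z<80)&(np.arange(480)[:,None]<100))
bar=show("barrel",(Z>125)&(Z<175)&(np.arange(480)[:,None]<290)&(abs(np.arange(640)-320)<62))
pl=show("plate",(Z>6)&(Z<18)&(np.arange(480)[:,None]<300))
hole=[]
u=np.array([np.cos(th),np.sin(th)]);w=np.array([-u[1],u[0]])
O=np.array([599,188.5])
for n,q in(("card",card),("bar",bar),("plate",pl)):
    a=(q[:,:2]-O)@u;b=(q[:,:2]-O)@w; print(n,"x",np.percentile(a,[1,50,99]),"y",np.percentile(b,[1,50,99]),(np.percentile(b,1)+np.percentile(b,99))/2)
    # centreline per x-slice
    for lo in np.arange(a.min(),a.max(),15):
        k=(a>=lo)&(a<lo+15)
        if k.sum()>30: print("   ",round(lo,0),np.percentile(b[k],[1,99]),np.percentile(b[k],[1,99]).mean().round(2),"ztop",np.percentile(q[k,2],98).round(1))
for v,uu in((106,260),(106,377)):
    p=ray(d,uu,v,12); print("screw",(p[:2]-O)@u,(p[:2]-O)@w)
from station import bot
R=Ro.from_rotvec(bot.read_state()["orientation"]).as_matrix();print(R)
E
```

```text
card 1931 [ 252   63  135   15 1931] [619.918 102.892  64.873] ((619.9118041992188, 102.64167785644531), (59.88597869873047, 5.047155380249023), 14.138078689575195)
barrel 14274 [  261   164   120   126 14274] [608.308 148.944 152.991] ((607.16162109375, 153.30499267578125), (35.69062042236328, 38.07317352294922), 13.855308532714844)
plate 17104 [  240    55   158   245 17104] [613.194 135.516  12.31 ] ((604.4172973632812, 165.03216552734375), (90.31895446777344, 151.93026733398438), 14.013239860534668)
card x [-90.918 -88.013 -85.901] y [-29.145   0.046  29.339] 0.09710782137437768
    -91.0 [-29.145  29.339] 0.1 ztop 68.6
bar x [-54.895 -41.286 -21.389] y [-16.517   0.409  17.448] 0.4652437345588343
    -55.0 [-16.508  17.331] 0.41 ztop 158.1
    -40.0 [-16.464  17.398] 0.47 ztop 158.2
    -25.0 [-16.737  17.935] 0.6 ztop 157.8
plate x [-99.224 -61.662  41.324] y [-44.057  -2.023  44.543] 0.2429969801721441
    -100.0 [-44.178  44.414] 0.12 ztop 13.7
    -85.0 [-43.666  44.033] 0.18 ztop 15.7
    -70.0 [-43.546  43.893] 0.17 ztop 15.0
    -55.0 [-43.709  44.096] 0.19 ztop 14.6
    -40.0 [-44.459  44.999] 0.27 ztop 13.6
    -25.0 [-44.352  45.047] 0.35 ztop 13.6
    -10.0 [-44.302  44.947] 0.32 ztop 13.5
    5.0 [-44.282  45.177] 0.45 ztop 13.5
    20.0 [-44.26  45.27] 0.51 ztop 13.4
    35.0 [-44.259  45.128] 0.43 ztop 13.5
screw -72.1096516267857 -34.03683755371372
screw -72.52178469111603 34.15741510573193
[[-0.97  -0.243 -0.006]
 [-0.243  0.97  -0.   ]
 [ 0.006  0.001 -1.   ]]
```

Request:
{"name": "jog_arm", "arguments": {"targets": [[0, 0.001, 0.01, 0, 0], [0, 0.002, 0.025, 0, 0], [-0.0003, 0.0025, 0.04, 0, 0], [-0.0005, 0.0025, 0.053, 0, 0], [-0.0005, 0.0025, 0.063, 0, 0], [-0.0005, 0.0025, 0.07, 0, 0], [-0.0005, 0.0025, 0.075, 0, 0], [-0.0005, 0.0025, 0.077, 0, 0], [-0.0005, 0.0025, 0.078, 0, 0], [-0.0005, 0.0025, 0.078, 0, 0]]}}

```text
clock: 7.98
position: [597.6, 192.7, 64.0]
orientation: [0.384, -3.113, -0.001]
wrist_force: [-0.0, -0.8, -1.1]
finger_gap: 34.1
```

```bash
cat > m.py <<'E'
from h import *
import sys
np.set_printoptions(precision=2,suppress=True)
from station import bot,vision
k=sys.argv[1]
d=vision.capture("wrist"); cv2.imwrite(f"pics/w{k}.png",d["image"]); np.savez(f"w{k}.npz",**d)
s=bot.read_state();plan(s,[599,188.5,50],np.radians(193.8))
P=cloud(d);Z=P[...,2];r=np.arange(480)[:,None];c=np.arange(640)
th=np.radians(103.8);u=np.array([np.cos(th),np.sin(th)]);w=np.array([-u[1],u[0]]);O=np.array([599,188.5])
A=(P[...,:2]-O)@u;B=(P[...,:2]-O)@w
zt=s["position"][2]
m=(abs(B)<20)&(A>-58)&(A<-22)&(Z>zt+4)&(Z<zt+25)&(r<290)
pc=lambda x:(np.percentile(x,[1,50,99]),np.percentile(x,[1,99]).mean().round(2))
print("bar x",pc(A[m]),"y",pc(B[m]),"z",np.percentile(Z[m],99))
mc=(A<-80)&(A>-97)&(abs(B)<36)&(Z>50)&(Z<72); print("card x",pc(A[mc]),"y",pc(B[mc]))
ms=(A<-40)&(A>-60)&(abs(B)<26)&(Z>25)&(Z<zt-9); print("saddle n",ms.sum(), "x",pc(A[ms]) if ms.sum()>10 else "")
mp=(Z>8)&(Z<16)&(A>-110)&(A<-60)&(abs(B)<55); print("plate x",pc(A[mp]),"y",pc(B[mp]))
E
python3 m.py 5
```

```text
shift [-0.   -0.    0.01] turn 0.0049 yaw0 -165.92 zaxis [-0.  0. -1.] pos [597.7 192.7  64.2] F [ 0.6  1.  -0.6] gap 34.4 t 8.03 q [ 0.31  0.62  0.09  1.04  0.   -1.51]
bar x (array([-52.86, -39.17, -22.37]), np.float64(-37.61)) y (array([-16.45,  -0.06,  16.38]), np.float64(-0.04)) z 81.61171464678777
card x (array([-91.01, -87.86, -85.92]), np.float64(-88.46)) y (array([-29.29,  -0.15,  29.35]), np.float64(0.03))
saddle n 381 x (array([-53.04, -52.35, -40.1 ]), np.float64(-46.57))
plate x (array([-91.65, -74.61, -60.31]), np.float64(-75.98)) y (array([-43.87,  -0.15,  44.03]), np.float64(0.08))
```

View pics/w5.png

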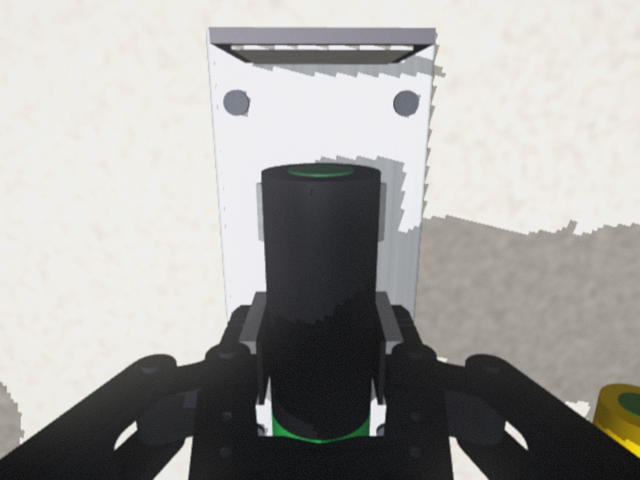

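```bash
python3 - <<'E'
from h import *
np.set_printoptions(precision=1,suppress=True)
d=load("w5");P=cloud(d);Z=P[...,2]
th=np.radians(103.8);u=np.array([np.cos(th),np.sin(th)]);w=np.array([-u[1],u[0]]);O=np.array([599,188.5])
A=(P[...,:2]-O)@u;B=(P[...,:2]-O)@w
for sgn in(1,-1):
    m=(Z>38)&(Z<48)&(B*sgn>16)&(B*sgn<30)&(A<-10)&(A>-60)
    print(sgn,m.sum(),np.percentile(A[m],[1,5,50,95,99]),np.percentile(B[m],[1,50,99]),Z[m].mean())
E
```

```text
1 270 [-44.  -43.1 -33.4 -23.5 -22.6] [21.6 22.6 24.1] 39.26023023866182
-1 265 [-43.9 -43.1 -33.1 -23.4 -22.2] [-23.6 -22.3 -21.3] 39.085313489306834
```

Saddle edges in the same picture put the seat at +2.8 mm and the barrel centre at +2.0 mm, so lengthwise is good to about 1 mm. Lateral error is about 0. I descend slowly.

Request:
{"name": "jog_arm", "arguments": {"targets": [[0, 0.0005, 0.003, 0, 0], [0, 0.0005, 0.006, 0, 0], [0, 0.0005, 0.008, 0, 0], [0, 0.0005, 0.01, 0, 0], [0, 0.0005, 0.011, 0, 0], [0, 0.0005, 0.011, 0, 0]]}}

```text
clock: 8.53
position: [597.2, 193.2, 52.8]
orientation: [0.384, -3.113, -0.001]
wrist_force: [0.4, -0.7, -1.8]
finger_gap: 34.8
```

```bash
python3 m.py 6
```

```text
shift [-0. -0.  0.] turn 0.0048 yaw0 -165.92 zaxis [-0.01 -0.   -1.  ] pos [597.4 193.2  53. ] F [ 0.7 -0.7 -0.2] gap 34.4 t 8.58 q [ 0.31  0.63  0.08  1.02  0.   -1.5 ]
bar x (array([-52.35, -38.85, -22.36]), np.float64(-37.35)) y (array([-16.24,   0.17,  16.62]), np.float64(0.19)) z 70.38725985977516
card x (array([-91.04, -87.78, -85.9 ]), np.float64(-88.47)) y (array([-29.24,  -0.05,  29.39]), np.float64(0.08))
saddle n 543 x (array([-52.51, -43.95, -40.07]), np.float64(-46.29))
plate x (array([-91.25, -74.72, -60.3 ]), np.float64(-75.78)) y (array([-43.7 ,   0.05,  43.97]), np.float64(0.14))
```

Request:
{"name": "jog_arm", "arguments": {"targets": [[0, 0, 0.0005, 0, 0], [0, 0, 0.001, 0, 0], [0, 0, 0.0015, 0, 0], [0, 0, 0.0015, 0, 0]]}}

```text
clock: 8.92
position: [597.4, 193.2, 51.6]
orientation: [0.384, -3.113, -0.001]
wrist_force: [0.1, 0.0, -1.1]
finger_gap: 34.8
```

Request:
{"name": "jog_arm", "arguments": {"targets": [[0, 0, 0.0003, 0, 0], [0, 0, 0.0006, 0, 0], [0, 0, 0.001, 0, 0], [0, 0, 0.001, 0, 0]]}}

```text
clock: 9.25
position: [597.4, 193.2, 51.6]
orientation: [0.384, -3.114, -0.001]
wrist_force: [-2.6, -1.2, 4.7]
finger_gap: 34.5
```

Request:
{"name": "jog_arm", "arguments": {"targets": [[0.0002, 0, 0.001, 0, 0], [0.0003, 0, 0.0015, 0, 0], [0.0003, 0, 0.002, 0, 0], [0.0003, 0, 0.002, 0, 0]]}}

```text
clock: 9.58
position: [597.4, 193.2, 51.5]
orientation: [0.385, -3.115, -0.001]
wrist_force: [-4.1, -1.4, 9.5]
finger_gap: 34.4
```

```bash
cat > f.py <<'E'
from h import *
from station import bot,vision
np.set_printoptions(precision=2,suppress=True)
F=[];p=[];M=[]
for i in range(5):
    vision.capture("wrist"); s=bot.read_state(); F.append(s["wrist_force"]); p.append(s["position"]);M.append(s["moment"])
th=np.radians(103.8);u=np.array([np.cos(th),np.sin(th)]);w=np.array([-u[1],u[0]])
f=np.mean(F,0); print("F",f,"along x_seat",f[:2]@u,"y_seat",f[:2]@w,"M",np.mean(M,0),"pos",np.mean(p,0),"std",np.std(p,0),"t",s["clock"],"gap",s["finger_gap"])
E
python3 f.py
```

```text
F [-3.62 -1.09  9.43] along x_seat -0.19525013302149452 y_seat 3.7803588045038685 M [-0.23  0.76  0.01] pos [597.43 193.19  51.51] std [0.02 0.02 0.02] t 9.8333 gap 34.38643716991009
```

Request:
{"name": "jog_arm", "arguments": {"targets": [[0.0004, 0, 0.002, 0, 0], [0.0007, 0, 0.0025, 0, 0], [0.001, 0, 0.003, 0, 0], [0.001, 0, 0.003, 0, 0], [0.001, 0, 0.003, 0, 0]]}}

```text
clock: 10.25
position: [597.4, 193.1, 51.4]
orientation: [-0.385, 3.117, 0.002]
wrist_force: [-4.1, -2.0, 12.8]
finger_gap: 34.3
```

```bash
python3 f.py
```

```text
F [-3.63 -1.77 12.97] along x_seat -0.8515518901433194 y_seat 3.9472489977810783 M [-0.3   0.84 -0.03] pos [597.4  193.18  51.46] std [0.01 0.01 0.01] t 10.5 gap 34.63312001580977
```

Request:
{"name": "jog_arm", "arguments": {"targets": [[0.001, 0, 0.003, 0, 0], [0.0014, 0, 0.0033, 0, 0], [0.0017, 0, 0.0036, 0, 0], [0.002, 0, 0.0036, 0, 0], [0.002, 0, 0.0036, 0, 0]]}}

```text
clock: 10.92
position: [597.3, 193.2, 51.4]
orientation: [-0.384, 3.112, 0.004]
wrist_force: [-4.2, -0.3, 14.0]
finger_gap: 34.2
```

```bash
python3 f.py
```

```text
F [-3.34 -1.75 13.86] along x_seat -0.9053497855795871 y_seat 3.660184409744007 M [-0.24  0.63 -0.05] pos [597.33 193.16  51.41] std [0.01 0.   0.01] t 11.1667 gap 34.211048859323554
```

Request:
{"name": "jog_arm", "arguments": {"targets": [[0.002, 0, 0.0036, 0, 0], [0.0027, 0, 0.0037, 0, 0], [0.0034, 0, 0.0038, 0, 0], [0.004, 0, 0.0038, 0, 0], [0.004, 0, 0.0038, 0, 0]]}}

```text
clock: 11.58
position: [597.3, 193.1, 51.4]
orientation: [-0.382, 3.103, 0.006]
wrist_force: [1.2, 0.9, 10.8]
finger_gap: 34.3
```

```bash
python3 f.py; python3 m.py 7; python3 - <<'E'
from station import vision
import cv2,numpy as np
d=vision.capture("top");np.savez("t7.npz",**d)
d=vision.capture("scene");cv2.imwrite("pics/s7.png",d["image"]);np.savez("s7.npz",**d)
E
```

```text
F [ 1.24 -0.5  11.15] along x_seat -0.7781830692267095 y_seat -1.0822954982703592 M [-0.07 -0.15 -0.08] pos [597.27 193.13  51.44] std [0.02 0.01 0.02] t 11.8333 gap 34.15557952087745
shift [-0. -0.  0.] turn 0.004 yaw0 -165.97 zaxis [ 0.01  0.01 -1.  ] pos [597.3 193.1  51.4] F [ 2.2 -0.4 10.9] gap 34.3 t 11.88 q [ 0.31  0.62  0.05  0.99  0.   -1.5 ]
bar x (array([-52.38, -38.87, -22.33]), np.float64(-37.36)) y (array([-16.21,   0.5 ,  16.74]), np.float64(0.26)) z 69.01807414344302
card x (array([-91.02, -87.77, -85.91]), np.float64(-88.46)) y (array([-29.22,   0.39,  29.43]), np.float64(0.1))
saddle n 554 x (array([-52.51, -43.99, -40.07]), np.float64(-46.29))
plate x (array([-91.29, -74.67, -60.31]), np.float64(-75.8)) y (array([-43.68,   0.72,  44.01]), np.float64(0.17))
```

View pics/w7.png

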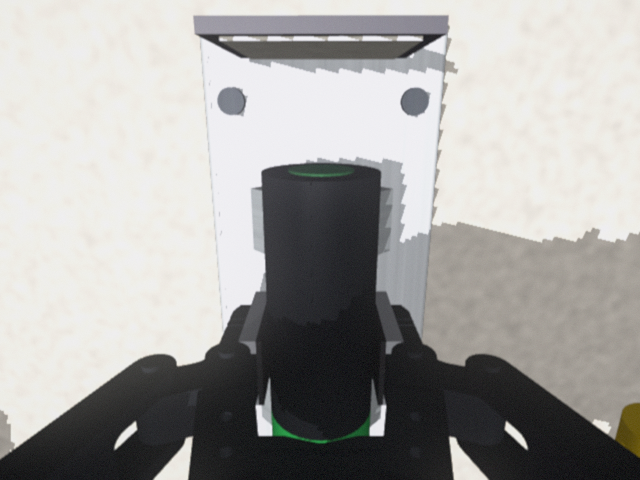

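View pics/s7.png

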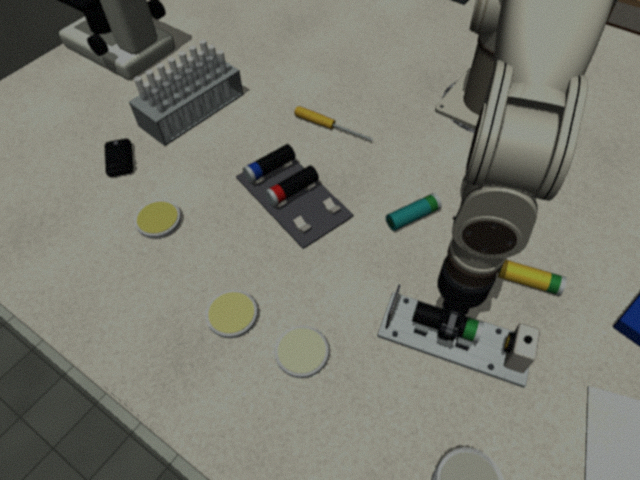

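Both views agree: the barrel lies in both saddles with its band towards the lamp, and the other barrels and dishes have not moved. The sideways force is nearly gone, so I bring the press up to about 15 N.

Request:
{"name": "jog_arm", "arguments": {"targets": [[0.0038, 0, 0.0038, 0, 0], [0.0038, 0, 0.0042, 0, 0], [0.0038, 0, 0.0046, 0, 0], [0.0038, 0, 0.0046, 0, 0], [0.0038, 0, 0.0046, 0, 0]]}}

```text
clock: 12.4
position: [597.3, 193.1, 51.4]
orientation: [-0.38, 3.094, 0.008]
wrist_force: [-1.1, -1.6, 15.0]
finger_gap: 34.4
```

```bash
python3 f.py
```

```text
F [-1.32 -0.43 15.24] along x_seat -0.10447531016394329 y_seat 1.3834167713253527 M [-0.14  0.23 -0.06] pos [597.27 193.14  51.39] std [0.01 0.02 0.01] t 12.65 gap 34.54295573008058
```

```bash
python3 m.py 8; python3 - <<'E'
from station import bot
print(bot.close_job()); print(bot.read_state()["wrist_force"])
E
```

```text
shift [-0. -0.  0.] turn 0.0037 yaw0 -165.99 zaxis [ 0.02  0.01 -1.  ] pos [597.2 193.1  51.4] F [-0.5 -1.1 15. ] gap 34.1 t 12.7 q [ 0.31  0.62  0.04  0.97  0.   -1.5 ]
bar x (array([-52.38, -38.82, -22.34]), np.float64(-37.36)) y (array([-16.19,   0.52,  16.76]), np.float64(0.29)) z 68.97972901509026
card x (array([-91.04, -87.78, -85.91]), np.float64(-88.47)) y (array([-29.24,   0.67,  29.44]), np.float64(0.1))
saddle n 549 x (array([-52.51, -43.9 , -40.03]), np.float64(-46.27))
plate x (array([-91.58, -74.69, -60.32]), np.float64(-75.95)) y (array([-43.65,   1.06,  44.14]), np.float64(0.24))
the job is handed in; nothing more can be done
None
the job is handed in; nothing more can be done
```

The green-banded barrel is in the V-block with its band towards the lamp. I handed the job in at 12.7 s with the fingers still holding it pressed down; no verdict was reported.

- **Press:** about 15.2 N straight down, with about 1.4 N sideways. I estimate 10–12 N on each flank; this is worked out from the wrist force, as the flank forces are not reported.
- **Position, from the wrist camera:** centred lengthwise to about 0.5 mm and sideways to about 0.2 mm. The axis was within about 0.01 rad of the bench. The barrel's top was at 69 mm, giving an axis height of about 51 mm against the seat's 50 mm.
- **Other objects:** by eye in the last scene picture, the other two barrels and the dishes had not moved.

**Disagreements:**
- The top and wrist cameras differed by about 3 mm along the bench, so I centred on the saddle edges seen by the wrist camera.
- The finger gap read 34.5 mm on the 36 mm barrel, but the grip held throughout.
- Easing off the sideways force left the tool tilted by about 0.02 rad.

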